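# Index the wafer chuck to its next notch

## Task

Index the wafer chuck on the probe station: pull the red spring ring up until its pin is clear of the notch it stands in, swing the chuck counter-clockwise (seen from above) to the next notch, which is in the brass segment, feel for it and let the pin drop fully home there, then let go. Do not force the pin against the notched plate, keep off the wafer, and leave the positioners and other things where they are.

Things in the scene. Friction and masses are not known exactly. Their poses are not given: they have to be found in the camera images.
- pull_ring (a point): Centre of the red upright pull ring on the index pin: rigid, 42 mm outside, of 9 mm bar; 127.5 mm above the table when the pin is seated. Its flat plane is radial to the chuck, so the 9 mm is pinched along the tangent. It cannot turn on its stem. Below it a 10 mm stem enters a 23 mm bushing (top at 94 mm) on the chuck's 26 mm wide arm (top at 73 mm). x axis: level, towards the chuck's axis; z up.
- chuck_axis (a point): Point on the vertical axis that the chuck turns about, 92 mm above the table. The ring's centre goes round it at 107 mm radius. The chuck plate is 164 mm across.
- chuck (a joint): Angle of the chuck, rad: 0 at the home notch where it starts, growing counter-clockwise seen from above (travel -0.12 to 1.15). The next notch, a 13 mm wide radial slot between two small clamp ears of the brass segment let flush into the index plate, is clamped anywhere from 0.57 to 1.00 rad: not measured, to be seen or felt. Turning takes 1 to 2 N at the ring, 4 to 8 N with the pin riding on the plate.
- index_pin (a joint): How far the pin is pulled up, m: 0 seated, 0.014 at its upper stop. A spring pushes it down, 7 N seated, 11 N at the stop. The round-nosed 10 mm pin reaches 10 mm into a 13 mm wide notch, so it is clear of the plate above 0.010. Let down between notches it rides on the plate's smooth level face and reads about 0.0095; over a notch it drops to 0 and then stops the chuck from turning.
- pin_shank: The lower end of the index pin, 10 mm steel, moves with the ring. Origin on the pin's axis, level with the table when seated.
- chuck_stage: Fixed round base of the chuck, black, 290 mm across, with the aluminium index plate (250 mm across, top at 57 mm) that has the home notch. Origin on the chuck's axis at table height; its -x axis points to the home notch. Pin and plate (or brass segment) stand 30 N between them, no more.
- wafer: Fragile 150 mm wafer on the chuck with coloured dies, top at 91 mm above the table. Not to be touched.
- positioner_a: Probe positioner on the left platen, black with three micrometers, about 60 x 85 x 110 mm, needle arm 65 mm long. Leave alone.
- positioner_b: Second probe positioner on the left platen, farther from the robot. Leave alone.
- positioner_c: Probe positioner on the right platen. Leave alone.
- positioner_d: Second probe positioner on the right platen, farther from the robot. Leave alone.
- objective: Chrome microscope objective standing on the table in front of the chuck stage to the left, 31 mm across, 56 mm tall. Leave alone.
- driver: Yellow-handled screwdriver lying in front of the chuck stage to the right, 160 mm long. Leave alone.
- tweezers: Dark tweezers lying behind the chuck stage, 115 mm long. Leave alone.
- needle_box: Flat box of probe needles behind the chuck stage, 56 x 86 x 22 mm. Leave alone.

How it is judged:
By the outcome, as a careful person would: the job done as asked, in the order asked, and still so for the second after the job is handed in, with the robot touching nothing.
It also fails if it takes over 51 s, if anything falls off the work surface, if the arm or the gripper's body presses on something with over 40 N, if the wrist force passes 120 N, or if a joint passes its speed limit or range.

## Robot

A 6-joint arm with a two-finger parallel gripper is mounted at the origin on the work surface. World frame = base frame: x ahead of the robot, y to its left, z up, the work surface at z = 0. Lengths are in mm, angles in rad, forces in N, time in s.
With the tool pointing down it reaches from about 250 to 725 mm from the base axis. Payload 9.7 kg.
Tool frame: the origin (TCP) lies on the centre line of the jaws, within the pads' length; the fingertips stand 8 mm ahead of it and the grasp point (between the pads) lies 11 mm behind it; z points along the fingers, y is the line along which they close (so a half turn about z gives the same grasp; the last joint's range is limited). The gripper opens to 85 mm and grips with 20 to 120 N. Pads are 22 mm wide; open, the fingers measure 114 mm over their backs; the gripper's body (76 mm by 85 mm) begins 54 mm behind the grasp point. The pads swing forward as they close: fully open they stand 13 mm farther back than shut.
Start: joints at [1.345, 0.087, 0.176, 1.66, 0, 1.571], TCP at [123.135, 536.036, 204.984] pointing down, gripper open.
Joint ranges: [-3.13, 3.13], [-0.85, 1.81], [-1.15, 1.24], [-2.2, 2.28], [-1.44, 1.52], [-3.14, 3.14]. Speed limits (rad/s): [2.22, 2.22, 2.57, 3.14, 3.14, 3.14].

## Interface

Orientations are given as a rotation vector (axis times angle).
In Python, from cell import robot gives the robot as it stands.
- The arm moves only by the tool play_rows, never from a script. Its argument "rows" is a list of rows, each an object of numbers: "jaw": the opening, from 0 (shut) to 1 (fully open); "tx", "ty", "tz": the shift along the tool's x, y, z in cm; "wx", "wy", "wz": the turn, a rotation vector about the tool's x, y, z in degrees. In form: [{"jaw": .., "tx": .., "ty": .., "tz": .., "wx": .., "wy": .., "wz": ..}, ...]. A call has 1 to 5 rows; each row is the pose to reach, as a shift and turn from the pose commanded when the call began, along the tool's axes at that moment; what a row does not reach only later rows make up. A row lasts 1/10 s, in which the tool goes at most 50 mm and 8.59 degrees, less where a joint would pass 70% of its speed; a pose out of reach is approached as far as the arm can. A call with a gripper value outside its range is refused whole. The fingers move at their own pace and stop on an object; the grip force is fixed at half the most. Time passes only in rows, so rows that repeat a pose let the fingers close. It gives the time, the measured TCP pose, the force, the opening and the grip force at its end, in the units of the state.
- robot.get_state(): the state, without advancing time (a new reading comes with each control period).
- robot.camera(name): name is "scene" or "top"; returns a dict with "color" (384x512x3 uint8, red, green, blue), "depth" (384x512 float32, mm along the optical axis (not along the pixel's ray), 0 where there is no reading), "intrinsics" (3x3 intrinsics, pixels), "k1" (the pictures are not rectified: a ray, as slopes to the right and down, at radius r is drawn at 1 + k1 r^2 times it, then the intrinsics apply), "R" (3x3) and "t" (3): a world point X has camera coordinates R X + t. Camera axes: x right, y down, z forward; pixel columns grow to the right and rows downward; lengths in mm; the calibration is good to about 2 mm. A picture is of the moment at which its call begins.
- robot.finish_job(): hands the job in; it is judged then, once.
The state is a dict: "clock": time; "joint_pos": joint angles; "dq": joint speeds; "effort": joint torques, N m; "eef_pos": TCP position; "ee_rot": TCP orientation; "contact_force": force on the tool from outside, world axes, zero at the start; "wrist_torque": the same for the moment, N m; "finger_gap": finger opening in mm; "gripper_force": force on a finger pad.
Only numpy, scipy, OpenCV 4.12 (cv2) and the standard library are available. Lean on these libraries where they do the work, as an engineer would, in place of code of your own. Each camera call takes 0.05 s, during which the arm holds its last target. There are 200 camera calls.

## Working session

There is one attempt and no reset: what is moved stays moved. The work goes in short steps, Python scripts to look and compute and a tool call to move; the robot and the scene stay as the last step left them, time stands still between calls to the robot, and variables do not carry over. Pictures are saved under pics/ and viewed, at most 10 in all, crops included, and the job is handed in when it is done.

Besides the shell and the picture viewer there is one more tool, called as a command line: name --argument value ..., lists and objects as JSON in quotes. play_rows: Moves the arm, as the interface text tells. Its arguments: {"type":"object","properties":{"rows":{"type":"array"}},"required":["rows"]}

```bash
mkdir -p pics; cat > h.py <<'E'
import numpy as np, cv2, pickle
from cell import robot
def snap(n,tag):
    c=robot.camera(n); pickle.dump(c,open(f'{tag}.pkl','wb')); cv2.imwrite(f'pics/{tag}.png',c['color'][:,:,::-1]); return c
def ray(c,u,v):
    K=np.array(c['intrinsics']);k=c['k1']
    d=np.array([(u-K[0,2])/K[0,0],(v-K[1,2])/K[1,1]]);s=d.copy()
    for _ in range(30): s=d/(1+k*(s@s))
    R=np.array(c['R']);t=np.array(c['t']); return -R.T@t, R.T@np.array([s[0],s[1],1.])
def atz(c,u,v,z):
    o,d=ray(c,u,v); return o+d*(z-o[2])/d[2]
def tri(a,b):
    A=np.zeros((3,3));q=np.zeros(3)
    for o,d in (a,b):
        d=d/np.linalg.norm(d);P=np.eye(3)-np.outer(d,d);A+=P;q+=P@o
    return np.linalg.solve(A,q)
def proj(c,X):
    p=np.array(c['R'])@X+np.array(c['t']);s=p[:2]/p[2];s=s*(1+c['k1']*(s@s));K=np.array(c['intrinsics'])
    return K[0,0]*s[0]+K[0,2],K[1,1]*s[1]+K[1,2]
E
python3 - <<'E'
from h import *
a=snap('scene','s0');b=snap('top','t0')
cv2.imwrite('pics/both.png',np.hstack([cv2.resize(x['color'][:,:,::-1],(400,300)) for x in(a,b)]))
for c in(a,b): print(c['intrinsics'],c['k1'],-np.array(c['R']).T@np.array(c['t']))
print(robot.get_state())
for n,c in(('s',a),('t',b)):
    h=cv2.cvtColor(c['color'],cv2.COLOR_RGB2HSV); m=(((h[...,0]<6)|(h[...,0]>174))&(h[...,1]>150)&(h[...,2]>70)).astype(np.uint8)
    _,_,st,ce=cv2.connectedComponentsWithStats(m); print(n,[(s.tolist(),q.round(1).tolist()) for s,q in zip(st[1:],ce[1:]) if s[4]>15])
E
```

```text
[[374.88972226   0.         253.5226371 ]
 [  0.         374.88972226 193.78918679]
 [  0.           0.           1.        ]] -0.017074488393111407 [1353.59320217  -83.3837116   639.5700612 ]
[[484.8493934    0.         254.85724329]
 [  0.         484.8493934  188.19715123]
 [  0.           0.           1.        ]] 0.006986698412725443 [4.28437327e+02 7.77260565e-01 1.52629500e+03]
{'clock': 0.1, 'joint_pos': array([1.34501580e+00, 8.74171268e-02, 1.75225882e-01, 1.65983612e+00,
       7.55972314e-06, 1.57076572e+00]), 'dq': array([ 0.00056678, -0.00183251,  0.00034854,  0.00095024, -0.00088797,
        0.00049659]), 'effort': array([-3.65412998e-04, -5.21563053e+01,  4.65652728e+01,  1.59617420e-02,
       -3.78838729e-05, -7.65715299e-06]), 'eef_pos': array([123.06905561, 535.79935476, 204.35379716]), 'ee_rot': array([-3.53838112e-01, -3.12145490e+00,  1.91996976e-03]), 'contact_force': array([ 0.20753188,  0.14192763, -0.15105297]), 'wrist_torque': array([ 0.03294509,  0.00110246, -0.04265742]), 'gripper_force': 0.0, 'finger_gap': 85.46148438537743}
s [([251, 169, 5, 15, 62], [253.0, 176.3])]
t [([246, 211, 5, 14, 35], [248.2, 217.5])]
```

View pics/t0.png

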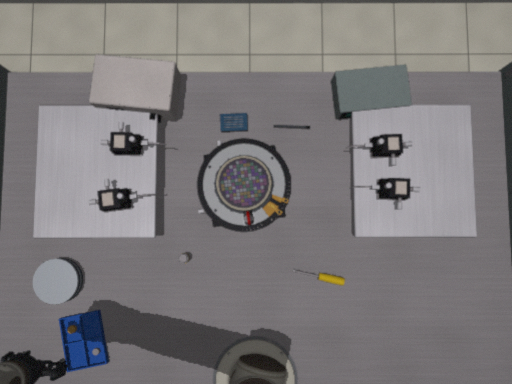

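View pics/s0.png

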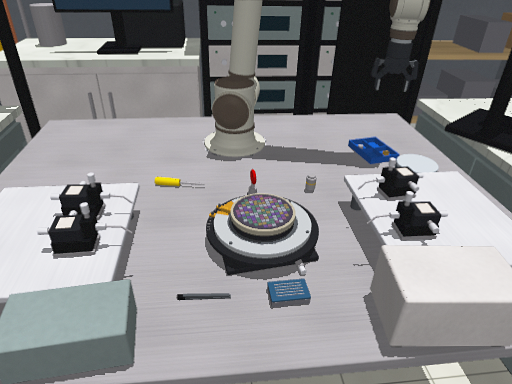

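The top view shows the chuck centre at about (244,182), the red ring at (248,217) and the brass segment near (275,207). The scene view shows the ring upright at (253,176). Next I'll enlarge the top view and measure.

```bash
python3 - <<'E'
from h import *
a,b=[pickle.load(open(f,'rb')) for f in('s0.pkl','t0.pkl')]
im=b['color'][130:240,190:300,::-1]; cv2.imwrite('pics/crop.png',cv2.resize(im,None,fx=5.4,fy=5.4,interpolation=cv2.INTER_CUBIC))
print('ring tri',tri(ray(a,253,176.3),ray(b,248.2,217.5)))
# wafer ellipse via colourful mask in top
h=cv2.cvtColor(b['color'],cv2.COLOR_RGB2HSV)
g=cv2.cvtColor(b['color'],cv2.COLOR_RGB2GRAY)
for (u,v,z) in((244,182,91),(248.2,217.5,127.5),(244,185,57)): print(atz(b,u,v,z))
D=b['depth'];print(D[205:226,242:256].astype(int))
E
```

```text
ring tri [485.69646787  19.00215308 126.43577578]
[592.77506503  31.36594073  91.        ]
[485.59754342  18.48071922 127.5       ]
[587.46516604  32.09035762  57.        ]
[[1442 1433 1439 1439 1443 1442 1432 1441 1432 1438 1434 1438 1440    0]
 [1439 1437 1439 1436 1438 1441 1435 1428 1433 1440 1432 1435 1438 1438]
 [1433 1437 1438 1436 1434 1439 1435 1435 1435 1439 1438 1439 1431 1436]
 [1440 1440 1439 1440 1434 1443 1434 1429 1437 1438 1434 1441 1434 1469]
 [1439 1437 1438 1433 1434 1436 1439 1441 1437 1439 1473 1473 1465 1472]
 [1436 1439 1433 1437 1435 1443 1450 1459 1449 1464 1459 1468 1466 1467]
 [1468 1448 1454 1449 1392 1395 1457 1450 1454 1453 1472 1464 1470 1470]
 [1470 1452 1447 1449 1390 1384 1386 1447 1453 1456 1476 1472 1469 1473]
 [1471 1451 1447 1450 1384 1389 1383 1454 1454 1454 1467 1471 1470 1469]
 [1468 1456 1455 1455 1384 1380 1378 1457 1451 1454 1471 1468 1467 1469]
 [1468 1467 1454 1446 1383 1379 1380 1424 1448 1448 1472 1472 1475 1471]
 [1468 1463 1454 1432 1381 1380 1380 1431 1427 1444 1467 1474 1466 1470]
 [1468 1470 1441 1427 1383 1374 1377 1380 1430 1434 1445 1474 1468 1466]
 [1468 1467 1428 1428 1434 1373 1376 1379 1428 1429 1450 1468 1472 1468]
 [1464 1463 1440 1429 1431 1374 1369 1377 1434 1433 1438 1469 1463 1464]
 [1466 1469 1447 1430 1427 1379 1379 1381 1436 1427 1438 1469 1469 1469]
 [1471 1467 1444 1442 1434 1380 1380 1379 1424 1446 1451 1464 1470 1465]
 [1469 1468 1452 1447 1449 1381 1379 1384 1444 1448 1449 1468 1468 1466]
 [1475 1469 1458 1449 1445 1382 1381 1389 1454 1451 1447 1467 1467 1465]
 [1460 1460 1465 1466 1463 1396 1385 1385 1478 1480 1467 1464 1476 1478]
 [1475 1465 1463 1469 1465 1476 1395 1479 1480 1479 1478 1475 1478 1478]]
```

View pics/crop.png

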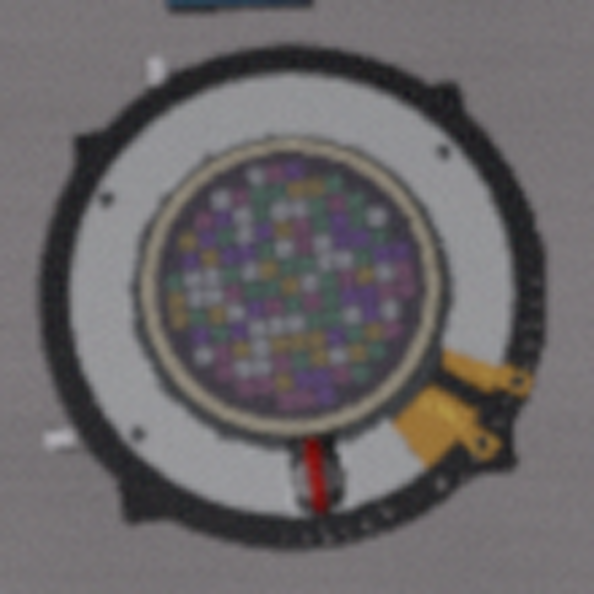

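The crop shows the plate centre at about (292,296), the wafer centre at (292,288), the ring from (313,440) to (321,512), and the slot between the ears running from about (450,383) to (500,411).

```bash
cat >> h.py <<'E'
from scipy.spatial.transform import Rotation as Ro
def go(p,yaw):  # yaw of tool x axis in world, deg, tool pointing down
    s=robot.get_state();R=Ro.from_rotvec(s['ee_rot']);y=np.radians(yaw)
    T=Ro.from_matrix(np.array([[np.cos(y),np.sin(y),0],[np.sin(y),-np.cos(y),0],[0,0,-1]]))
    print('t cm',(R.inv().apply(np.array(p)-s['eef_pos'])/10).round(2),'w deg',np.degrees((R.inv()*T).as_rotvec()).round(2))
def st():
    s=robot.get_state();x=Ro.from_rotvec(s['ee_rot']).as_matrix()[:,0]
    print('clk',round(s['clock'],2),'p',s['eef_pos'].round(1),'yaw',np.degrees(np.arctan2(x[1],x[0])).round(2),'F',s['contact_force'].round(1),'T',s['wrist_torque'].round(2),'gap',round(s['finger_gap'],1),'gf',round(s['gripper_force'],1),'q',s['joint_pos'].round(2))
E
python3 - <<'E'
from h import *
b=pickle.load(open('t0.pkl','rb'))
f=lambda x,y,z:atz(b,190+x/5.4-.4,130+y/5.4-.4,z)
w=f(292,288,91);p=f(292.5,296,57);print(w,p); ax=(w+p)/2
r=f(317,476,140)
print('ring',r)
for c in((317,440),(321,512)):print(f(*c,130))
r=np.array([485.7,18.8,0])
print('R',np.hypot(*(ax-r)[:2]))
a0=np.degrees(np.arctan2(*(r-ax)[1::-1]));print('a0',a0)
for q in((450,383),(475,397),(500,411)):
    v=f(*q,57)-ax;print(q,np.hypot(*v[:2]),np.degrees(np.arctan2(v[1],v[0]))-a0)
go([485.7,18.8,205],186.6)
E
```

```text
[589.97907524  32.33669605  91.        ] [589.26089158  32.80164929  57.        ]
ring [484.37808157  18.02692461 140.        ]
[503.96585806  18.13479144 130.        ]
[465.64644523  16.03991545 130.        ]
R 104.82820740566417
a0 -172.45239620780248
(450, 383) 101.44240301270868 53.059189059148
(475, 397) 117.53820980928975 53.046354974792294
(500, 411) 133.61649569489785 53.03662608057594
t cm [-4.692e+01 -4.227e+01 -1.000e-02] w deg [-7.000e-02 -1.000e-02 -1.953e+01]
```

play_rows --rows '[{"jaw": 1, "tx": -46.9, "ty": -42.3, "tz": 0, "wz": -19.5}, {"jaw": 1, "tx": -46.9, "ty": -42.3, "tz": 0, "wz": -19.5}, {"jaw": 1, "tx": -46.9, "ty": -42.3, "tz": 0, "wz": -19.5}, {"jaw": 1, "tx": -46.9, "ty": -42.3, "tz": 0, "wz": -19.5}, {"jaw": 1, "tx": -46.9, "ty": -42.3, "tz": 0, "wz": -19.5}]'

```text
invalid input
```

```bash
python3 -c "
from h import *
st();go([485.7,18.8,205],187)"
```

```text
clk 0.1 p [123.1 535.8 204.4] yaw 167.07 F [ 0.2  0.1 -0.2] T [ 0.03  0.   -0.04] gap 85.5 gf 0.0 q [1.35 0.09 0.18 1.66 0.   1.57]
t cm [-4.692e+01 -4.227e+01 -1.000e-02] w deg [-7.000e-02 -1.000e-02 -1.993e+01]
```

play_rows --rows '[{"jaw": 1.0, "tx": -46.9, "ty": -42.3, "tz": 0.0, "wx": 0.0, "wy": 0.0, "wz": -20.0}, {"jaw": 1.0, "tx": -46.9, "ty": -42.3, "tz": 0.0, "wx": 0.0, "wy": 0.0, "wz": -20.0}, {"jaw": 1.0, "tx": -46.9, "ty": -42.3, "tz": 0.0, "wx": 0.0, "wy": 0.0, "wz": -20.0}, {"jaw": 1.0, "tx": -46.9, "ty": -42.3, "tz": 0.0, "wx": 0.0, "wy": 0.0, "wz": -20.0}, {"jaw": 1.0, "tx": -46.9, "ty": -42.3, "tz": 0.0, "wx": 0.0, "wy": 0.0, "wz": -20.0}]'

```text
clock: 0.6
eef_pos: [265.6, 331.8, 204.7]
ee_rot: [0.195, -3.136, 0.0]
contact_force: [1.0, -0.2, 0.1]
finger_gap: 85.1
gripper_force: 0.0
```

```bash
python3 -c "
from h import *
st();go([485.7,18.8,205],187)"
```

```text
clk 0.6 p [265.6 331.8 204.7] yaw -172.89 F [ 1.  -0.2  0.1] T [ 0.03 -0.03  0.02] gap 85.1 gf 0.0 q [ 0.9  -0.21 -0.11  1.67 -0.    0.77]
t cm [-1.796e+01 -3.378e+01 -2.000e-02] w deg [-0.01 -0.    0.11]
```

play_rows --rows '[{"jaw": 0.5, "tx": -18.0, "ty": -33.8, "tz": 0.0, "wx": 0.0, "wy": 0.0, "wz": 0.0}, {"jaw": 0.5, "tx": -18.0, "ty": -33.8, "tz": 0.0, "wx": 0.0, "wy": 0.0, "wz": 0.0}, {"jaw": 0.5, "tx": -18.0, "ty": -33.8, "tz": 0.0, "wx": 0.0, "wy": 0.0, "wz": 0.0}, {"jaw": 0.5, "tx": -18.0, "ty": -33.8, "tz": 0.0, "wx": 0.0, "wy": 0.0, "wz": 0.0}, {"jaw": 0.5, "tx": -18.0, "ty": -33.8, "tz": 0.0, "wx": 0.0, "wy": 0.0, "wz": 0.0}]'

```text
clock: 1.1
eef_pos: [409.5, 127.0, 205.0]
ee_rot: [-0.193, 3.135, 0.0]
contact_force: [1.3, 1.2, 0.4]
finger_gap: 42.9
gripper_force: 0.0
```

play_rows --rows '[{"jaw": 0.5, "tx": -6.5, "ty": -12.2, "tz": 0.0, "wx": 0.0, "wy": 0.0, "wz": 0.0}, {"jaw": 0.5, "tx": -6.5, "ty": -12.2, "tz": 0.0, "wx": 0.0, "wy": 0.0, "wz": 0.0}, {"jaw": 0.5, "tx": -6.5, "ty": -12.2, "tz": 0.0, "wx": 0.0, "wy": 0.0, "wz": 0.0}]'

```text
clock: 1.4
eef_pos: [489.3, 13.3, 204.6]
ee_rot: [0.191, -3.135, 0.0]
contact_force: [0.6, 1.0, 0.0]
finger_gap: 42.7
gripper_force: 0.0
```

```bash
python3 -c "
from h import *
st();go([485.7,18.8,205],187)"
```

```text
clk 1.4 p [489.3  13.3 204.6] yaw -173.02 F [0.6 1.  0. ] T [ 0.01 -0.02  0.05] gap 42.7 gf 0.0 q [ 0.03 -0.06  0.03  1.66 -0.   -0.09]
t cm [ 0.29  0.59 -0.04] w deg [-0.01 -0.03 -0.02]
```

play_rows --rows '[{"jaw": 0.4, "tx": 0.3, "ty": 0.6, "tz": 3.0, "wx": 0.0, "wy": 0.0, "wz": 0.0}, {"jaw": 0.4, "tx": 0.3, "ty": 0.6, "tz": 6.0, "wx": 0.0, "wy": 0.0, "wz": 0.0}, {"jaw": 0.4, "tx": 0.3, "ty": 0.6, "tz": 8.8, "wx": 0.0, "wy": 0.0, "wz": 0.0}, {"jaw": 0.4, "tx": 0.3, "ty": 0.6, "tz": 8.8, "wx": 0.0, "wy": 0.0, "wz": 0.0}]'

```text
clock: 1.8
eef_pos: [482.5, 21.3, 113.2]
ee_rot: [0.193, -3.129, -0.0]
contact_force: [-0.8, -0.5, -0.0]
finger_gap: 34.1
gripper_force: 0.0
```

```bash
python3 -c "
from h import *
st();a=snap('scene','s1');b=snap('top','t1')
A=a['color'][110:230,190:310,::-1];B=b['color'][150:250,200:300,::-1]
cv2.imwrite('pics/c1.png',np.hstack([cv2.resize(A,(400,400),interpolation=2),cv2.resize(B,(400,400),interpolation=2)]))"
```

```text
clk 1.8 p [482.5  21.3 113.2] yaw -172.95 F [-0.8 -0.5 -0. ] T [-0.01  0.02 -0.02] gap 34.1 gf 0.0 q [ 0.04 -0.08 -0.17  1.49  0.   -0.08]
```

View pics/c1.png

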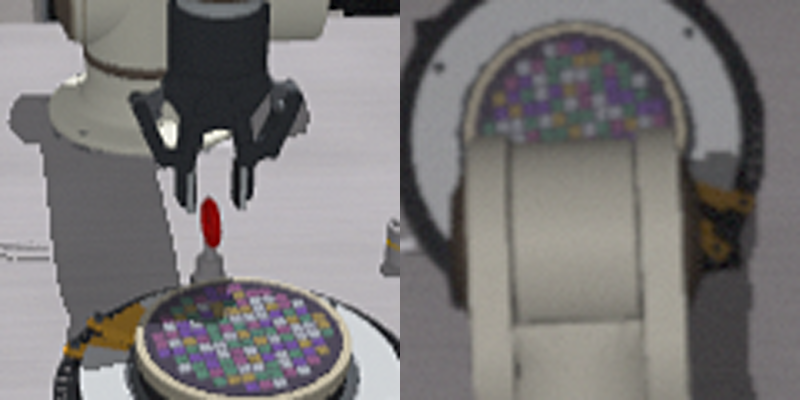

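The left crop shows the fingers either side of the ring but apparently above it: fingertips at row ~205, ring at rows 198–248. I'll check this with depth.

```bash
python3 -c "
from h import *
st();a=pickle.load(open('s1.pkl','rb'));D=a['depth']
def X(u,v):
    o,d=ray(a,u,v);return (o+d*D[v,u]).round(0)
for c in((187,195),(185,175),(240,198),(240,180),(210,205),(210,220),(210,238)):
    u=190+c[0]*.3;v=110+c[1]*.3;print(c,X(int(u),int(v)))
T=robot.get_state()['eef_pos'];print(proj(a,T),proj(a,T-np.array([0,0,8])), proj(a,np.array([485.7,18.8,127.5])))
"
```

```text
clk 1.9 p [484.4  21.6 117.4] yaw -172.93 F [ 0.3  0.2 -0.1] T [0.02 0.04 0.01] gap 34.2 gf 0.0 q [ 0.04 -0.08 -0.16  1.49  0.   -0.08]
(187, 195) [496.  -1. 159.]
(185, 175) [491.  -3. 174.]
(240, 198) [491.  43. 151.]
(240, 180) [492.  42. 166.]
(210, 205) [491.  19. 146.]
(210, 220) [503.  17. 138.]
(210, 238) [506.  17. 124.]
(np.float64(253.62736952750922), np.float64(178.87829522926384)) (np.float64(253.56480200903022), np.float64(181.39735858702525)) (np.float64(252.7444199135671), np.float64(175.9622987274562))
```

```bash
python3 -c "
from h import *
st();a=snap('scene','s2')
A=a['color'][110:230,190:310,::-1]
cv2.imwrite('pics/c2.png',cv2.resize(A,(500,500),interpolation=2))
st()"
```

```text
clk 1.9 p [484.4  21.6 117.4] yaw -172.93 F [ 0.3  0.2 -0.1] T [0.02 0.04 0.01] gap 34.2 gf 0.0 q [ 0.04 -0.08 -0.16  1.49  0.   -0.08]
clk 1.95 p [485.   21.6 118.4] yaw -172.93 F [ 0.5 -0.4  0.9] T [0.02 0.04 0.03] gap 33.9 gf 0.0 q [ 0.04 -0.08 -0.16  1.49 -0.   -0.08]
```

View pics/c2.png

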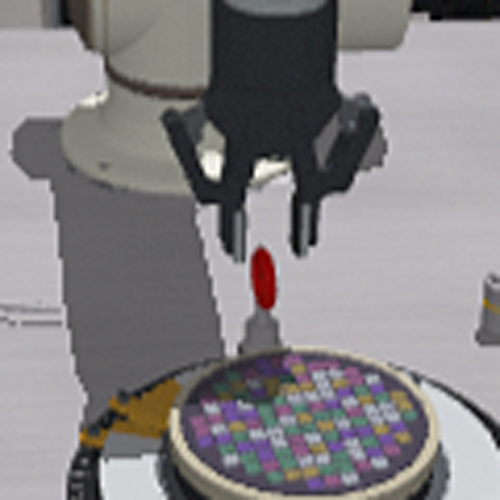

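The picture shows the fingertips at crop row ~258, above the ring top at ~248. That contradicts the reported TCP, so I'll check projections of known points in the earlier pictures.

```bash
python3 -c "
from h import *
a=pickle.load(open('s0.pkl','rb'));b=pickle.load(open('t0.pkl','rb'));a2=pickle.load(open('s2.pkl','rb'))
T=np.array([123.07,535.8,204.4])
print(proj(a,T),proj(b,T),'s2',proj(a2,np.array([484.4,21.6,117.4])))
A=cv2.resize(a['color'][40:110,360:440,::-1],(400,350),interpolation=2)
B=cv2.resize(b['color'][314:384,0:80,::-1],(400,350),interpolation=2)
cv2.imwrite('pics/c3.png',np.hstack([A,B]))
D=a2['depth'];D0=a['depth']
print(D[164:176,240:268:1].astype(int)); print(D0[70:94:2,370:420:2].astype(int))
"
```

```text
(np.float64(387.52238935134653), np.float64(100.30054510402408)) (np.float64(52.137998535437106), np.float64(354.144016066375)) s2 (np.float64(253.6440849922429), np.float64(178.89316114174738))
[[1330 1330 1333  980  976  977  976  976  974 1336 1335 1340 1333 1336
  1333 1334 1327 1335 1336 1330 1001  991  988  985  991  991 1338 1344]
 [1326 1320 1328  977  979  978  982  975  977 1329 1330 1322 1328 1328
  1327 1331 1328 1333 1327 1330 1001  986  988  987  992  993 1328 1330]
 [1315 1325 1321  986  981  980  975  978  980 1320 1319 1319 1321 1323
  1321 1318 1322 1323 1321 1320  999  990  990  987  992  995 1320 1323]
 [1311 1315 1311  986  983  983  981  977  980 1317 1311 1313 1312 1317
  1316 1314 1316 1316 1318 1314 1004  993  992  991  994  994 1319 1317]
 [1308 1309 1306  986  983  983  984  984  980 1306 1309 1307 1309 1307
  1306 1309 1308 1310 1303 1306 1002  994  995  993  996  998 1310 1311]
 [1304 1301 1301 1297  988  987  985  984  982 1302 1304 1008 1001 1002
  1303 1303 1305 1302 1303 1303 1005  997  991  993 1302 1309 1307 1299]
 [1289 1295 1294 1298  987  987  98
[... 1696 characters left out ...]
907 1902 1281 1275 1274 1904 1884 1872 1874 1879]
 [1882 1896 1888 1289 1285 1892    0 1892 1895 1897 1899 1904 1910 1911
  1909 1907 1909 1282 1271 1279 1912 1888 1883 1891 1886]
 [1896 1895 1895 1296 1291 1896 1919 1896 1902 1913 1909 1904 1900 1916
  1910 1914 1918 1282 1275 1917 1908 1889 1893 1881 1893]
 [1904 1887 1906 1306 1293 1901 1911    0 1916 1915 1909 1910 1916 1911
  1920 1905 1299 1281 1286 1926 1904 1896 1900 1892 1905]
 [1911 1907 1907 1913 1907 1911 1912 1909 1918 1916 1919 1923 1924 1933
  1931 1919 1300 1286 1932 1935 1914 1897 1900 1896 1902]
 [1921 1921 1918 1917 1913 1922 1928 1913 1932 1926 1924 1923 1929 1932
  1929 1926 1933 1927 1946 1929 1909 1903 1918 1902 1911]]
```

View pics/c3.png

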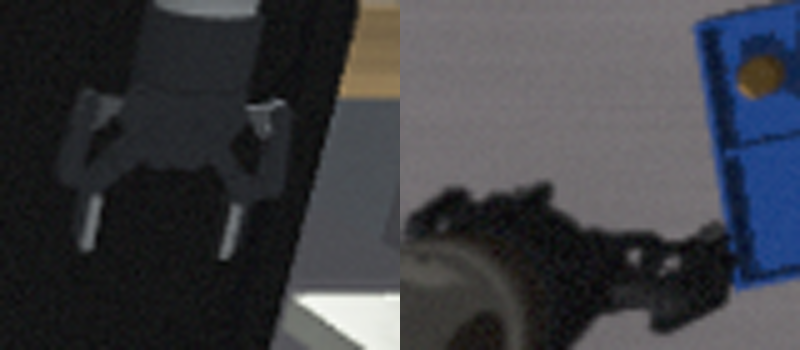

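In the crops the fingertips sit about 10 px above the projected TCP, so the real fingers end some 25 mm higher than the reported frame suggests. Laterally they agree, with about 3 mm to correct. I'll lower a little with the jaws narrower and measure the tips by depth.

play_rows --rows '[{"jaw": 0.3, "tx": 0.0, "ty": -0.15, "tz": 0.5, "wx": 0.0, "wy": 0.0, "wz": 0.0}, {"jaw": 0.3, "tx": 0.0, "ty": -0.3, "tz": 1.0, "wx": 0.0, "wy": 0.0, "wz": 0.0}, {"jaw": 0.3, "tx": 0.0, "ty": -0.3, "tz": 1.0, "wx": 0.0, "wy": 0.0, "wz": 0.0}]'

```text
clock: 2.25
eef_pos: [485.0, 18.4, 106.8]
ee_rot: [0.193, -3.136, 0.0]
contact_force: [0.0, -0.4, -0.6]
finger_gap: 25.5
gripper_force: 0.0
```

```bash
cat >> h.py <<'E'
def tips(tag):
    c=snap('scene',tag);D=c['depth'];Z=[]
    for v in range(140,205):
        r=[]
        for u in range(225,290):
            if D[v,u]<1050 and D[v,u]>0:
                o,d=ray(c,u,v);X=o+d*D[v,u]
                if X[2]>100: r.append((u,int(X[0]),int(X[1]),int(X[2]),'R' if c['color'][v,u,0]>2*int(c['color'][v,u,1])+20 else ''))
        # compress into runs
        runs=[]
        for e in r:
            if runs and runs[-1][-1][0]==e[0]-1 and runs[-1][-1][4]==e[4]: runs[-1].append(e)
            else: runs.append([e])
        if v%3==0: print(v,[(q[0][0],q[-1][0],q[len(q)//2][1:]) for q in runs])
E
python3 -c "
from h import *
st();tips('s3')"
```

```text
clk 2.25 p [485.   18.4 106.8] yaw -172.94 F [ 0.  -0.4 -0.6] T [0.02 0.02 0.01] gap 25.5 gf 0.0 q [ 0.04 -0.08 -0.18  1.47 -0.   -0.09]
141 [(228, 278, (500, 15, 237, ''))]
144 [(228, 237, (498, -34, 230, '')), (240, 266, (497, 16, 228, '')), (270, 278, (489, 71, 222, ''))]
147 [(230, 237, (501, -32, 222, '')), (243, 263, (496, 16, 219, '')), (268, 276, (490, 66, 214, ''))]
150 [(231, 236, (504, -32, 216, '')), (243, 263, (492, 17, 208, '')), (266, 275, (492, 63, 207, ''))]
153 [(233, 238, (503, -27, 207, '')), (243, 250, (504, 0, 206, '')), (257, 263, (502, 34, 204, '')), (265, 273, (490, 59, 197, ''))]
156 [(235, 241, (504, -22, 198, '')), (243, 249, (507, -2, 199, '')), (258, 271, (487, 49, 187, ''))]
159 [(236, 248, (497, -11, 186, '')), (258, 270, (491, 46, 180, ''))]
162 [(238, 248, (496, -8, 176, '')), (257, 263, (497, 35, 175, ''))]
165 [(243, 249, (495, 0, 167, '')), (257, 263, (493, 36, 164, ''))]
168 [(243, 248, (495, 0, 158, '')), (257, 263, (493, 36, 155, ''))]
171 [(243, 248, (496, 0, 149, '')), (250, 250, (471, 12, 135, '')), (251, 254, (493, 18, 147, 'R')), (257, 258, (488, 32, 144, '')), (260, 262, (489, 40, 144, ''))]
174 [(245, 248, (496, 2, 140, '')), (250, 250, (473, 12, 126, '')), (251, 255, (499, 17, 141, 'R')), (258, 260, (494, 34, 137, ''))]
177 [(250, 250, (478, 12, 120, '')), (251, 255, (507, 16, 137, 'R'))]
180 [(251, 255, (504, 17, 126, 'R'))]
183 [(251, 252, (494, 16, 110, '')), (253, 254, (505, 20, 117, 'R'))]
186 []
189 []
192 []
195 []
198 []
201 []
204 []
```

play_rows --rows '[{"jaw": 0.3, "tx": 0.0, "ty": 0.0, "tz": 0.6, "wx": 0.0, "wy": 0.0, "wz": 0.0}, {"jaw": 0.3, "tx": 0.0, "ty": 0.0, "tz": 1.2, "wx": 0.0, "wy": 0.0, "wz": 0.0}, {"jaw": 0.3, "tx": 0.0, "ty": 0.0, "tz": 1.8, "wx": 0.0, "wy": 0.0, "wz": 0.0}, {"jaw": 0.3, "tx": 0.0, "ty": 0.0, "tz": 2.4, "wx": 0.0, "wy": 0.0, "wz": 0.0}, {"jaw": 0.3, "tx": 0.0, "ty": 0.0, "tz": 2.4, "wx": 0.0, "wy": 0.0, "wz": 0.0}]'

```text
clock: 2.8
eef_pos: [484.4, 18.5, 81.9]
ee_rot: [0.193, -3.134, -0.0]
contact_force: [-0.2, 0.1, 0.0]
finger_gap: 25.8
gripper_force: 0.0
```

```bash
python3 -c "
from h import *
st();tips('s4')
A=cv2.imread('pics/s4.png')[130:220,205:295]
cv2.imwrite('pics/c4.png',cv2.resize(A,(500,500),interpolation=2))"
```

```text
clk 2.8 p [484.4  18.5  81.9] yaw -172.94 F [-0.2  0.1  0. ] T [ 0.04 -0.02 -0.01] gap 25.8 gf 0.0 q [ 0.04 -0.08 -0.23  1.42 -0.   -0.09]
141 [(239, 268, (520, 15, 247, ''))]
144 [(238, 269, (523, 15, 240, ''))]
147 [(237, 276, (497, 26, 219, ''))]
150 [(228, 267, (503, 3, 214, '')), (269, 278, (485, 72, 203, ''))]
153 [(229, 237, (498, -34, 205, '')), (242, 265, (497, 19, 202, '')), (269, 277, (491, 69, 197, ''))]
156 [(230, 237, (504, -32, 199, '')), (243, 263, (496, 17, 193, '')), (267, 276, (491, 67, 189, ''))]
159 [(232, 237, (501, -29, 189, '')), (243, 262, (496, 17, 184, '')), (266, 274, (489, 62, 179, ''))]
162 [(233, 238, (503, -27, 181, '')), (243, 250, (506, 0, 182, '')), (257, 272, (479, 51, 165, ''))]
165 [(235, 249, (483, -10, 161, '')), (258, 271, (486, 50, 160, ''))]
168 [(237, 248, (493, -8, 157, '')), (257, 268, (490, 45, 153, ''))]
171 [(239, 239, (500, -19, 153, '')), (243, 248, (502, -1, 153, '')), (250, 250, (473, 12, 136, '')), (251, 254, (492, 18, 146, 'R')), (257, 262, (490, 37, 145, ''))]
174 [(243, 248, (493, 0, 138, '')), (250, 250, (473, 12, 126, '')), (251, 255, (502, 17, 143, 'R')), (257, 262, (492, 37, 137, ''))]
177 [(243, 248, (493, 0, 129, '')), (250, 250, (475, 12, 118, '')), (251, 255, (504, 17, 135, 'R')), (257, 262, (492, 37, 127, ''))]
180 [(244, 248, (494, 0, 120, '')), (251, 255, (507, 17, 127, 'R')), (257, 261, (492, 35, 118, ''))]
183 [(246, 248, (496, 2, 112, '')), (251, 252, (495, 16, 111, '')), (253, 254, (506, 20, 117, 'R'))]
186 []
189 []
192 []
195 []
198 []
201 []
204 []
```

View pics/c4.png

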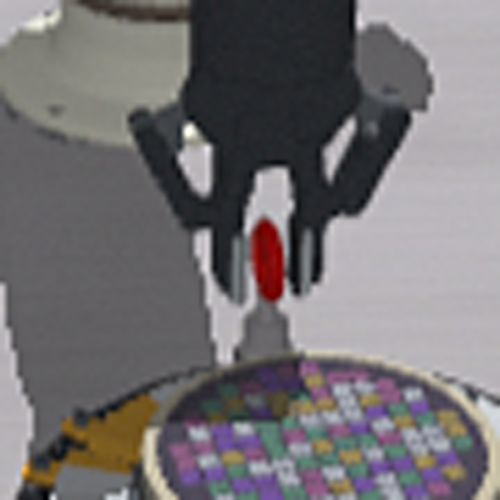

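The fingers now straddle the ring (ring at (267,260), pads at 240 and 302), with the tips near the ring's lower edge. I'll close the jaws.

play_rows --rows '[{"jaw": 0.15, "tx": 0.0, "ty": 0.0, "tz": 0.0, "wx": 0.0, "wy": 0.0, "wz": 0.0}, {"jaw": 0.11, "tx": 0.0, "ty": 0.0, "tz": 0.0, "wx": 0.0, "wy": 0.0, "wz": 0.0}, {"jaw": 0.05, "tx": 0.0, "ty": 0.0, "tz": 0.0, "wx": 0.0, "wy": 0.0, "wz": 0.0}]'

```text
clock: 3.15
eef_pos: [485.1, 18.7, 83.4]
ee_rot: [-0.194, 3.135, 0.0]
contact_force: [-1.2, 1.4, 0.8]
finger_gap: 7.8
gripper_force: 58.4
```

```bash
python3 -c "
from h import *
st()"
```

```text
clk 3.15 p [485.1  18.7  83.4] yaw -172.92 F [-1.2  1.4  0.8] T [0.12 0.11 0.22] gap 7.8 gf 58.4 q [ 0.04 -0.08 -0.23  1.42  0.   -0.09]
```

play_rows --rows '[{"jaw": 0.0, "tx": 0.0, "ty": 0.0, "tz": -0.1, "wx": 0.0, "wy": 0.0, "wz": 0.0}, {"jaw": 0.0, "tx": 0.0, "ty": 0.0, "tz": -0.4, "wx": 0.0, "wy": 0.0, "wz": 0.0}, {"jaw": 0.0, "tx": 0.0, "ty": 0.0, "tz": -0.7, "wx": 0.0, "wy": 0.0, "wz": 0.0}, {"jaw": 0.0, "tx": 0.0, "ty": 0.0, "tz": -1.0, "wx": 0.0, "wy": 0.0, "wz": 0.0}, {"jaw": 0.0, "tx": 0.0, "ty": 0.0, "tz": -1.2, "wx": 0.0, "wy": 0.0, "wz": 0.0}]'

```text
clock: 3.65
eef_pos: [485.0, 18.7, 95.0]
ee_rot: [0.194, -3.135, -0.0]
contact_force: [4.8, 3.1, -11.7]
finger_gap: 7.5
gripper_force: 58.1
```

play_rows --rows '[{"jaw": 0.0, "tx": 0.0, "ty": 0.0, "tz": 0.0, "wx": 0.0, "wy": 0.0, "wz": 0.0}, {"jaw": 0.0, "tx": 0.0, "ty": 0.0, "tz": 0.0, "wx": 0.0, "wy": 0.0, "wz": 0.0}]'

```text
clock: 3.85
eef_pos: [485.0, 18.6, 94.9]
ee_rot: [0.194, -3.136, -0.0]
contact_force: [3.0, 3.0, -10.3]
finger_gap: 7.7
gripper_force: 58.2
```

```bash
python3 -c "
from h import *
st();tips('s5')"
```

```text
clk 3.85 p [485.   18.6  94.9] yaw -172.93 F [  3.    3.  -10.3] T [ 0.52 -0.74  0.24] gap 7.7 gf 58.2 q [ 0.04 -0.08 -0.2   1.45  0.   -0.09]
141 [(237, 270, (496, 18, 235, ''))]
144 [(236, 260, (497, 3, 228, '')), (262, 275, (490, 58, 223, ''))]
147 [(229, 266, (507, 2, 224, '')), (268, 277, (486, 69, 212, ''))]
150 [(230, 238, (502, -32, 215, '')), (242, 264, (498, 16, 211, '')), (267, 276, (494, 66, 208, ''))]
153 [(231, 238, (504, -29, 207, '')), (245, 253, (502, 5, 205, '')), (255, 262, (502, 31, 204, '')), (265, 274, (492, 61, 198, ''))]
156 [(233, 240, (503, -24, 198, '')), (246, 252, (503, 5, 197, '')), (255, 261, (500, 29, 194, '')), (263, 272, (491, 56, 189, ''))]
159 [(236, 242, (503, -19, 189, '')), (246, 252, (503, 5, 189, '')), (255, 270, (484, 45, 177, ''))]
162 [(238, 251, (492, -3, 174, '')), (255, 267, (490, 39, 171, ''))]
165 [(241, 261, (496, 12, 167, ''))]
168 [(246, 252, (498, 6, 159, '')), (253, 254, (496, 20, 158, 'R')), (255, 259, (495, 28, 156, ''))]
171 [(246, 252, (494, 7, 148, '')), (253, 255, (502, 19, 152, 'R')), (256, 259, (493, 31, 147, ''))]
174 [(246, 252, (490, 8, 136, '')), (253, 255, (504, 19, 144, 'R')), (256, 259, (490, 32, 135, ''))]
177 [(248, 252, (496, 10, 130, '')), (253, 255, (510, 19, 138, 'R')), (256, 257, (495, 29, 129, ''))]
180 [(251, 252, (492, 16, 118, '')), (253, 253, (499, 18, 123, 'R')), (254, 254, (499, 20, 123, ''))]
183 [(251, 254, (490, 19, 107, ''))]
186 []
189 []
192 []
195 []
198 []
201 []
204 []
```

play_rows --rows '[{"jaw": 0.0, "tx": -0.01, "ty": -0.373, "tz": 0.0, "wx": 0.0, "wy": 0.0, "wz": -2.0}, {"jaw": 0.0, "tx": -0.034, "ty": -0.746, "tz": 0.0, "wx": 0.0, "wy": 0.0, "wz": -4.0}, {"jaw": 0.0, "tx": -0.071, "ty": -1.118, "tz": 0.0, "wx": 0.0, "wy": 0.0, "wz": -6.0}, {"jaw": 0.0, "tx": -0.12, "ty": -1.489, "tz": 0.0, "wx": 0.0, "wy": 0.0, "wz": -8.0}, {"jaw": 0.0, "tx": -0.183, "ty": -1.858, "tz": 0.0, "wx": 0.0, "wy": 0.0, "wz": -10.0}]'

```text
clock: 4.4
eef_pos: [489.1, 0.4, 94.9]
ee_rot: [0.468, -3.106, -0.001]
contact_force: [3.7, 3.3, -10.9]
finger_gap: 8.0
gripper_force: 58.2
```

```bash
cat >> h.py <<'E'
def ft():
    s=robot.get_state();R=Ro.from_rotvec(s['ee_rot']);print('F tool',R.inv().apply(s['contact_force']).round(1))
E
python3 -c "
from h import *
st();ft()"
```

```text
clk 4.4 p [4.891e+02 4.000e-01 9.490e+01] yaw -162.85 F [  3.7   3.3 -10.9] T [ 0.7  -0.83  0.14] gap 8.0 gf 58.2 q [ 0.   -0.07 -0.2   1.45  0.   -0.3 ]
F tool [-4.5  2.  10.9]
```

play_rows --rows '[{"jaw": 0.0, "tx": -0.01, "ty": -0.373, "tz": 0.0, "wx": 0.0, "wy": 0.0, "wz": -2.0}, {"jaw": 0.0, "tx": -0.034, "ty": -0.746, "tz": 0.0, "wx": 0.0, "wy": 0.0, "wz": -4.0}, {"jaw": 0.0, "tx": -0.071, "ty": -1.118, "tz": 0.0, "wx": 0.0, "wy": 0.0, "wz": -6.0}, {"jaw": 0.0, "tx": -0.12, "ty": -1.489, "tz": 0.0, "wx": 0.0, "wy": 0.0, "wz": -8.0}, {"jaw": 0.0, "tx": -0.183, "ty": -1.858, "tz": 0.0, "wx": 0.0, "wy": 0.0, "wz": -10.0}]'

```text
clock: 4.9
eef_pos: [496.2, -16.7, 94.9]
ee_rot: [0.737, -3.054, -0.001]
contact_force: [3.4, 3.7, -9.9]
finger_gap: 7.7
gripper_force: 58.2
```

```bash
python3 -c "
from h import *
st();ft()"
```

```text
clk 4.9 p [496.2 -16.7  94.9] yaw -152.86 F [ 3.4  3.7 -9.9] T [ 0.73 -0.75  0.08] gap 7.7 gf 58.2 q [-0.03 -0.05 -0.18  1.45  0.   -0.51]
F tool [-4.7  1.7  9.9]
```

play_rows --rows '[{"jaw": 0.0, "tx": -0.01, "ty": -0.373, "tz": 0.0, "wx": 0.0, "wy": 0.0, "wz": -2.0}, {"jaw": 0.0, "tx": -0.034, "ty": -0.746, "tz": 0.0, "wx": 0.0, "wy": 0.0, "wz": -4.0}, {"jaw": 0.0, "tx": -0.071, "ty": -1.118, "tz": 0.0, "wx": 0.0, "wy": 0.0, "wz": -6.0}, {"jaw": 0.0, "tx": -0.12, "ty": -1.489, "tz": 0.0, "wx": 0.0, "wy": 0.0, "wz": -8.0}, {"jaw": 0.0, "tx": -0.183, "ty": -1.858, "tz": 0.0, "wx": 0.0, "wy": 0.0, "wz": -10.0}]'

```text
clock: 5.4
eef_pos: [506.2, -32.4, 94.8]
ee_rot: [1.0, -2.978, -0.001]
contact_force: [2.1, 4.6, -9.8]
finger_gap: 7.8
gripper_force: 58.2
```

play_rows --rows '[{"jaw": 0.0, "tx": -0.01, "ty": -0.373, "tz": 0.0, "wx": 0.0, "wy": 0.0, "wz": -2.0}, {"jaw": 0.0, "tx": -0.034, "ty": -0.746, "tz": 0.0, "wx": 0.0, "wy": 0.0, "wz": -4.0}, {"jaw": 0.0, "tx": -0.071, "ty": -1.118, "tz": 0.0, "wx": 0.0, "wy": 0.0, "wz": -6.0}, {"jaw": 0.0, "tx": -0.12, "ty": -1.489, "tz": 0.0, "wx": 0.0, "wy": 0.0, "wz": -8.0}, {"jaw": 0.0, "tx": -0.183, "ty": -1.858, "tz": 0.0, "wx": 0.0, "wy": 0.0, "wz": -10.0}]'

```text
clock: 5.9
eef_pos: [518.7, -46.1, 94.7]
ee_rot: [1.256, -2.879, -0.002]
contact_force: [2.5, 3.5, -9.9]
finger_gap: 7.7
gripper_force: 58.2
```

```bash
python3 -c "
from h import *
st();ft()
a=snap('scene','s6');b=snap('top','t6')
A=a['color'][140:230,190:290,::-1];B=b['color'][165:235,240:310,::-1]
cv2.imwrite('pics/c6.png',np.hstack([cv2.resize(A,(444,400),interpolation=2),cv2.resize(B,(350,400),interpolation=2)]))"
```

```text
clk 5.9 p [518.7 -46.1  94.7] yaw -132.87 F [ 2.5  3.5 -9.9] T [ 0.65 -0.58 -0.04] gap 7.7 gf 58.2 q [-0.09  0.   -0.12  1.45  0.   -0.91]
F tool [-4.3  0.6  9.9]
```

View pics/c6.png

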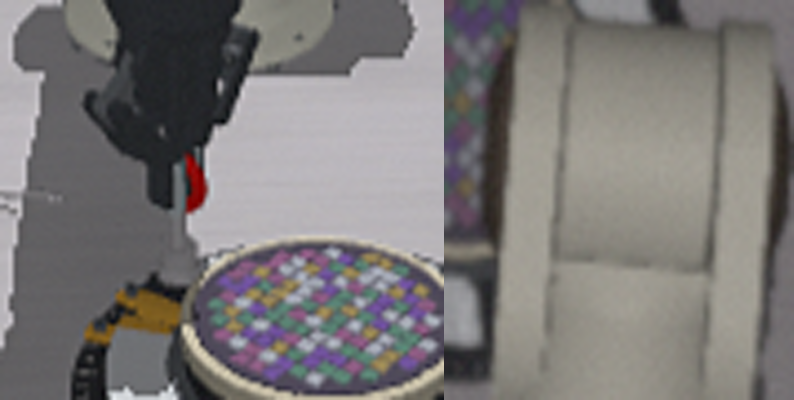

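The left crop shows the ring held at (195,185) and the brass segment ahead of it at about (130,300). The chuck has turned 40°, with the notch expected near 53°. I'll go on 7° with the pin lifted, then ease it down onto the plate.

play_rows --rows '[{"jaw": 0.0, "tx": -0.01, "ty": -0.373, "tz": 0.0, "wx": 0.0, "wy": 0.0, "wz": -2.0}, {"jaw": 0.0, "tx": -0.034, "ty": -0.746, "tz": 0.0, "wx": 0.0, "wy": 0.0, "wz": -4.0}, {"jaw": 0.0, "tx": -0.071, "ty": -1.118, "tz": 0.0, "wx": 0.0, "wy": 0.0, "wz": -6.0}, {"jaw": 0.0, "tx": -0.094, "ty": -1.304, "tz": 0.0, "wx": 0.0, "wy": 0.0, "wz": -7.0}, {"jaw": 0.0, "tx": -0.094, "ty": -1.304, "tz": 0.1, "wx": 0.0, "wy": 0.0, "wz": -7.0}]'

```text
clock: 6.5
eef_pos: [529.0, -54.5, 93.9]
ee_rot: [1.427, -2.798, -0.001]
contact_force: [1.0, 2.1, -10.5]
finger_gap: 8.1
gripper_force: 58.5
```

play_rows --rows '[{"jaw": 0.0, "tx": 0.0, "ty": 0.0, "tz": 0.05, "wx": 0.0, "wy": 0.0, "wz": 0.0}, {"jaw": 0.0, "tx": 0.0, "ty": 0.0, "tz": 0.05, "wx": 0.0, "wy": 0.0, "wz": 0.0}]'

```text
clock: 6.7
eef_pos: [529.0, -54.5, 93.4]
ee_rot: [1.427, -2.799, -0.0]
contact_force: [1.4, 2.1, -10.0]
finger_gap: 7.9
gripper_force: 58.4
```

play_rows --rows '[{"jaw": 0.0, "tx": 0.0, "ty": 0.0, "tz": 0.05, "wx": 0.0, "wy": 0.0, "wz": 0.0}, {"jaw": 0.0, "tx": 0.0, "ty": 0.0, "tz": 0.05, "wx": 0.0, "wy": 0.0, "wz": 0.0}]'

```text
clock: 6.9
eef_pos: [529.1, -54.5, 93.2]
ee_rot: [1.427, -2.799, 0.0]
contact_force: [-0.4, 1.7, -9.1]
finger_gap: 8.0
gripper_force: 58.7
```

```bash
python3 -c "
from h import *
st();ft()"
```

```text
clk 6.9 p [529.1 -54.5  93.2] yaw -125.95 F [-0.4  1.7 -9.1] T [ 0.49 -0.04  0.09] gap 8.0 gf 58.7 q [-0.1   0.03 -0.1   1.44 -0.   -1.05]
F tool [-1.1  1.3  9.1]
```

play_rows --rows '[{"jaw": 0.0, "tx": 0.0, "ty": 0.0, "tz": 0.03, "wx": 0.0, "wy": 0.0, "wz": 0.0}, {"jaw": 0.0, "tx": 0.0, "ty": 0.0, "tz": 0.03, "wx": 0.0, "wy": 0.0, "wz": 0.0}]'

```text
clock: 7.1
eef_pos: [529.1, -54.5, 93.0]
ee_rot: [-1.428, 2.798, -0.0]
contact_force: [-0.5, 1.6, -5.5]
finger_gap: 8.0
gripper_force: 59.0
```

play_rows --rows '[{"jaw": 0.0, "tx": 0.0, "ty": 0.0, "tz": 0.03, "wx": 0.0, "wy": 0.0, "wz": 0.0}, {"jaw": 0.0, "tx": 0.0, "ty": 0.0, "tz": 0.03, "wx": 0.0, "wy": 0.0, "wz": 0.0}]'

```text
clock: 7.3
eef_pos: [529.2, -54.5, 92.8]
ee_rot: [-1.428, 2.798, -0.0]
contact_force: [-2.4, 1.7, -1.8]
finger_gap: 7.8
gripper_force: 59.4
```

play_rows --rows '[{"jaw": 0.0, "tx": 0.0, "ty": -0.093, "tz": 0.0, "wx": 0.0, "wy": 0.0, "wz": -0.5}, {"jaw": 0.0, "tx": -0.004, "ty": -0.187, "tz": 0.0, "wx": 0.0, "wy": 0.0, "wz": -1.0}, {"jaw": 0.0, "tx": -0.007, "ty": -0.28, "tz": 0.0, "wx": 0.0, "wy": 0.0, "wz": -1.5}, {"jaw": 0.0, "tx": -0.01, "ty": -0.373, "tz": 0.0, "wx": 0.0, "wy": 0.0, "wz": -2.0}]'

```text
clock: 7.7
eef_pos: [532.2, -56.7, 92.7]
ee_rot: [1.477, -2.773, -0.0]
contact_force: [-3.2, 3.3, -5.0]
finger_gap: 7.6
gripper_force: 59.2
```

```bash
python3 -c "
from h import *
st();ft()"
```

```text
clk 7.7 p [532.2 -56.7  92.7] yaw -123.91 F [-3.2  3.3 -5. ] T [0.48 0.51 0.01] gap 7.6 gf 59.2 q [-0.11  0.04 -0.09  1.44 -0.   -1.09]
F tool [-1.   4.5  5. ]
```

play_rows --rows '[{"jaw": 0.0, "tx": 0.0, "ty": -0.093, "tz": 0.02, "wx": 0.0, "wy": 0.0, "wz": -0.5}, {"jaw": 0.0, "tx": -0.004, "ty": -0.187, "tz": 0.02, "wx": 0.0, "wy": 0.0, "wz": -1.0}, {"jaw": 0.0, "tx": -0.004, "ty": -0.187, "tz": 0.02, "wx": 0.0, "wy": 0.0, "wz": -1.0}]'

```text
clock: 8.0
eef_pos: [534.2, -57.9, 91.9]
ee_rot: [-1.501, 2.76, -0.001]
contact_force: [1.0, 1.6, -7.0]
finger_gap: 7.7
gripper_force: 59.1
```

play_rows --rows '[{"jaw": 0.0, "tx": 0.0, "ty": -0.093, "tz": 0.0, "wx": 0.0, "wy": 0.0, "wz": -0.5}, {"jaw": 0.0, "tx": -0.004, "ty": -0.187, "tz": 0.0, "wx": 0.0, "wy": 0.0, "wz": -1.0}, {"jaw": 0.0, "tx": -0.004, "ty": -0.187, "tz": 0.0, "wx": 0.0, "wy": 0.0, "wz": -1.0}]'

```text
clock: 8.3
eef_pos: [535.4, -58.7, 91.7]
ee_rot: [1.525, -2.746, -0.0]
contact_force: [0.6, 0.5, -11.3]
finger_gap: 7.7
gripper_force: 58.5
```

```bash
python3 -c "
from h import *
st();ft()"
```

```text
clk 8.3 p [535.4 -58.7  91.7] yaw -121.92 F [  0.6   0.5 -11.3] T [ 0.2  -0.16  0.13] gap 7.7 gf 58.5 q [-0.11  0.05 -0.08  1.44 -0.   -1.12]
F tool [-0.8 -0.3 11.3]
```

The pin lost support at about 51° (z fell, spring load came back). I'll lower gently there.

play_rows --rows '[{"jaw": 0.0, "tx": 0.0, "ty": 0.0, "tz": 0.07, "wx": 0.0, "wy": 0.0, "wz": 0.0}, {"jaw": 0.0, "tx": 0.0, "ty": 0.0, "tz": 0.14, "wx": 0.0, "wy": 0.0, "wz": 0.0}, {"jaw": 0.0, "tx": 0.0, "ty": 0.0, "tz": 0.14, "wx": 0.0, "wy": 0.0, "wz": 0.0}]'

```text
clock: 8.6
eef_pos: [535.5, -58.7, 90.7]
ee_rot: [1.524, -2.747, 0.0]
contact_force: [-0.4, -0.1, -9.2]
finger_gap: 7.8
gripper_force: 58.7
```

```bash
python3 -c "
from h import *
st();ft()"
```

```text
clk 8.6 p [535.5 -58.7  90.7] yaw -121.94 F [-0.4 -0.1 -9.2] T [ 0.12 -0.08  0.08] gap 7.8 gf 58.7 q [-0.11  0.05 -0.09  1.44 -0.   -1.12]
F tool [0.3 0.3 9.2]
```

play_rows --rows '[{"jaw": 0.0, "tx": 0.0, "ty": 0.0, "tz": 0.08, "wx": 0.0, "wy": 0.0, "wz": 0.0}, {"jaw": 0.0, "tx": 0.0, "ty": 0.0, "tz": 0.16, "wx": 0.0, "wy": 0.0, "wz": 0.0}, {"jaw": 0.0, "tx": 0.0, "ty": 0.0, "tz": 0.24, "wx": 0.0, "wy": 0.0, "wz": 0.0}, {"jaw": 0.0, "tx": 0.0, "ty": 0.0, "tz": 0.24, "wx": 0.0, "wy": 0.0, "wz": 0.0}]'

```text
clock: 9.0
eef_pos: [536.0, -59.0, 88.6]
ee_rot: [-1.524, 2.746, -0.002]
contact_force: [3.8, -3.0, -6.8]
finger_gap: 7.8
gripper_force: 59.3
```

```bash
python3 -c "
from h import *
st();ft()"
```

```text
clk 9.0 p [536.  -59.   88.6] yaw -121.94 F [ 3.8 -3.  -6.8] T [-0.55 -0.6   0.26] gap 7.8 gf 59.3 q [-0.11  0.05 -0.09  1.43 -0.   -1.12]
F tool [ 0.6 -4.8  6.8]
```

The notch flank is pushing the pin counter-clockwise by about 5 N. I'll follow it 1 mm.

play_rows --rows '[{"jaw": 0.0, "tx": 0.0, "ty": -0.06, "tz": 0.0, "wx": 0.0, "wy": 0.0, "wz": -0.3}, {"jaw": 0.0, "tx": -0.002, "ty": -0.12, "tz": 0.0, "wx": 0.0, "wy": 0.0, "wz": -0.6}, {"jaw": 0.0, "tx": -0.002, "ty": -0.12, "tz": 0.0, "wx": 0.0, "wy": 0.0, "wz": -0.6}]'

```text
clock: 9.3
eef_pos: [536.4, -59.2, 88.2]
ee_rot: [1.539, -2.738, -0.001]
contact_force: [1.3, -1.2, -7.7]
finger_gap: 8.1
gripper_force: 58.8
```

```bash
python3 -c "
from h import *
st();ft()"
```

```text
clk 9.3 p [536.4 -59.2  88.2] yaw -121.32 F [ 1.3 -1.2 -7.7] T [-0.2  -0.19  0.12] gap 8.1 gf 58.8 q [-0.11  0.05 -0.09  1.43  0.   -1.13]
F tool [ 0.4 -1.8  7.7]
```

play_rows --rows '[{"jaw": 0.0, "tx": 0.0, "ty": -0.08, "tz": 0.0, "wx": 0.0, "wy": 0.0, "wz": -0.4}, {"jaw": 0.0, "tx": 0.0, "ty": -0.08, "tz": 0.08, "wx": 0.0, "wy": 0.0, "wz": -0.4}, {"jaw": 0.0, "tx": 0.0, "ty": -0.08, "tz": 0.16, "wx": 0.0, "wy": 0.0, "wz": -0.4}, {"jaw": 0.0, "tx": 0.0, "ty": -0.08, "tz": 0.16, "wx": 0.0, "wy": 0.0, "wz": -0.4}]'

```text
clock: 9.7
eef_pos: [536.9, -59.6, 86.4]
ee_rot: [1.548, -2.733, -0.001]
contact_force: [-1.2, 0.3, -7.8]
finger_gap: 7.4
gripper_force: 58.6
```

```bash
python3 -c "
from h import *
st();ft()"
```

```text
clk 9.7 p [536.9 -59.6  86.4] yaw -120.94 F [-1.2  0.3 -7.8] T [0.06 0.23 0.01] gap 7.4 gf 58.6 q [-0.11  0.05 -0.09  1.43  0.   -1.14]
F tool [0.3 1.2 7.8]
```

play_rows --rows '[{"jaw": 0.0, "tx": 0.0, "ty": 0.0, "tz": 0.08, "wx": 0.0, "wy": 0.0, "wz": 0.0}, {"jaw": 0.0, "tx": 0.0, "ty": 0.0, "tz": 0.16, "wx": 0.0, "wy": 0.0, "wz": 0.0}, {"jaw": 0.0, "tx": 0.0, "ty": 0.0, "tz": 0.24, "wx": 0.0, "wy": 0.0, "wz": 0.0}, {"jaw": 0.0, "tx": 0.0, "ty": 0.0, "tz": 0.24, "wx": 0.0, "wy": 0.0, "wz": 0.0}]'

```text
clock: 10.1
eef_pos: [537.1, -59.6, 84.3]
ee_rot: [1.548, -2.733, -0.0]
contact_force: [-2.0, 0.9, -7.9]
finger_gap: 7.9
gripper_force: 58.8
```

```bash
python3 -c "
from h import *
st();ft()"
```

```text
clk 10.1 p [537.1 -59.6  84.3] yaw -120.94 F [-2.   0.9 -7.9] T [0.07 0.4  0.09] gap 7.9 gf 58.8 q [-0.11  0.05 -0.09  1.43  0.   -1.14]
F tool [0.3 2.2 7.9]
```

play_rows --rows '[{"jaw": 0.0, "tx": 0.0, "ty": 0.0, "tz": 0.04, "wx": 0.0, "wy": 0.0, "wz": 0.0}, {"jaw": 0.0, "tx": 0.0, "ty": 0.0, "tz": 0.08, "wx": 0.0, "wy": 0.0, "wz": 0.0}, {"jaw": 0.0, "tx": 0.0, "ty": 0.0, "tz": 0.08, "wx": 0.0, "wy": 0.0, "wz": 0.0}]'

```text
clock: 10.4
eef_pos: [537.2, -59.7, 83.6]
ee_rot: [1.548, -2.733, -0.0]
contact_force: [-2.7, -0.1, -8.0]
finger_gap: 7.4
gripper_force: 58.8
```

play_rows --rows '[{"jaw": 0.0, "tx": 0.0, "ty": 0.0, "tz": 0.04, "wx": 0.0, "wy": 0.0, "wz": 0.0}, {"jaw": 0.0, "tx": 0.0, "ty": 0.0, "tz": 0.04, "wx": 0.0, "wy": 0.0, "wz": 0.0}]'

```text
clock: 10.6
eef_pos: [537.3, -59.7, 83.5]
ee_rot: [-1.548, 2.733, -0.0]
contact_force: [-3.1, 0.4, -5.0]
finger_gap: 7.8
gripper_force: 59.1
```

```bash
python3 -c "
from h import *
st();ft()"
```

```text
clk 10.6 p [537.3 -59.7  83.5] yaw -120.94 F [-3.1  0.4 -5. ] T [0.07 0.56 0.13] gap 7.8 gf 59.1 q [-0.11  0.05 -0.1   1.42 -0.   -1.14]
F tool [1.3 2.9 5. ]
```

The pin is home: the height matches the start (83.4) and the load is moving onto the seat. I'll let go and back off.

play_rows --rows '[{"jaw": 0.1, "tx": 0.0, "ty": 0.0, "tz": 0.03, "wx": 0.0, "wy": 0.0, "wz": 0.0}, {"jaw": 0.2, "tx": 0.0, "ty": 0.0, "tz": 0.03, "wx": 0.0, "wy": 0.0, "wz": 0.0}, {"jaw": 0.3, "tx": 0.0, "ty": 0.0, "tz": 0.03, "wx": 0.0, "wy": 0.0, "wz": 0.0}, {"jaw": 0.3, "tx": 0.0, "ty": 0.0, "tz": 0.0, "wx": 0.0, "wy": 0.0, "wz": 0.0}]'

```text
clock: 11.0
eef_pos: [537.8, -59.7, 83.9]
ee_rot: [-1.548, 2.732, -0.001]
contact_force: [-1.3, -0.3, 0.0]
finger_gap: 25.7
gripper_force: 0.0
```

```bash
python3 -c "
from h import *
st();ft();tips('s7')"
```

```text
clk 11.0 p [537.8 -59.7  83.9] yaw -120.94 F [-1.3 -0.3  0. ] T [ 0.02  0.01 -0.05] gap 25.7 gf 0.0 q [-0.11  0.05 -0.09  1.42  0.   -1.14]
F tool [ 0.9  0.9 -0. ]
141 [(225, 239, (571, -40, 272, ''))]
144 [(225, 239, (566, -40, 262, ''))]
147 [(225, 239, (572, -40, 257, ''))]
150 [(225, 239, (569, -40, 248, ''))]
153 [(225, 239, (571, -41, 242, ''))]
156 [(225, 239, (540, -39, 218, ''))]
159 [(225, 238, (541, -39, 210, ''))]
162 [(225, 238, (541, -39, 202, ''))]
165 [(225, 237, (536, -42, 191, ''))]
168 [(225, 236, (535, -42, 182, ''))]
171 [(225, 236, (534, -42, 172, ''))]
174 [(225, 233, (527, -46, 160, ''))]
177 [(225, 232, (528, -47, 152, ''))]
180 [(225, 231, (526, -49, 142, ''))]
183 [(225, 225, (560, -58, 154, '')), (226, 229, (544, -50, 144, 'R')), (230, 231, (528, -42, 133, ''))]
186 [(225, 226, (527, -55, 125, '')), (227, 231, (549, -48, 138, 'R'))]
189 [(225, 228, (531, -52, 117, '')), (229, 231, (549, -46, 129, 'R')), (232, 232, (546, -40, 127, ''))]
192 [(225, 225, (562, -59, 129, '')), (226, 231, (548, -48, 119, 'R'))]
195 [(225, 226, (541, -56, 106, ''))]
198 []
201 []
204 []
```

Now straight up 9 cm, then a look.

play_rows --rows '[{"jaw": 0.3, "tx": 0.0, "ty": 0.0, "tz": -1.0, "wx": 0.0, "wy": 0.0, "wz": 0.0}, {"jaw": 0.3, "tx": 0.0, "ty": 0.0, "tz": -3.0, "wx": 0.0, "wy": 0.0, "wz": 0.0}, {"jaw": 0.3, "tx": 0.0, "ty": 0.0, "tz": -6.0, "wx": 0.0, "wy": 0.0, "wz": 0.0}, {"jaw": 0.3, "tx": 0.0, "ty": 0.0, "tz": -9.0, "wx": 0.0, "wy": 0.0, "wz": 0.0}, {"jaw": 0.3, "tx": 0.0, "ty": 0.0, "tz": -12.0, "wx": 0.0, "wy": 0.0, "wz": 0.0}]'

```text
clock: 11.55
eef_pos: [537.2, -59.6, 205.3]
ee_rot: [-1.548, 2.733, -0.001]
contact_force: [0.5, -0.2, 0.9]
finger_gap: 25.8
gripper_force: 0.0
```

play_rows --rows '[{"jaw": 0.3, "tx": 13.0, "ty": 6.0, "tz": 0.0, "wx": 0.0, "wy": 0.0, "wz": 0.0}, {"jaw": 0.3, "tx": 13.0, "ty": 6.0, "tz": 0.0, "wx": 0.0, "wy": 0.0, "wz": 0.0}, {"jaw": 0.3, "tx": 13.0, "ty": 6.0, "tz": 0.0, "wx": 0.0, "wy": 0.0, "wz": 0.0}, {"jaw": 0.3, "tx": 13.0, "ty": 6.0, "tz": 0.0, "wx": 0.0, "wy": 0.0, "wz": 0.0}, {"jaw": 0.3, "tx": 13.0, "ty": 6.0, "tz": 0.0, "wx": 0.0, "wy": 0.0, "wz": 0.0}]'

```text
clock: 12.05
eef_pos: [418.8, -140.9, 204.5]
ee_rot: [-1.545, 2.733, -0.003]
contact_force: [0.3, 0.5, 0.2]
finger_gap: 25.7
gripper_force: 0.0
```

```bash
python3 -c "
from h import *
st()
a=snap('scene','s8');b=snap('top','t8');P=[]
for c in(a,b):
    h=cv2.cvtColor(c['color'],cv2.COLOR_RGB2HSV); m=(((h[...,0]<6)|(h[...,0]>174))&(h[...,1]>150)&(h[...,2]>70)).astype(np.uint8)
    _,_,s,ce=cv2.connectedComponentsWithStats(m);print(s[1:].tolist())
    i=1+s[1:,4].argmax() if len(s)>1 else None
    P.append(ray(c,*ce[i]) if i else None)
if all(p is not None for p in P): print(tri(*P))
A=a['color'][140:240,190:310,::-1];B=b['color'][150:240,195:305,::-1]
cv2.imwrite('pics/c8.png',np.hstack([cv2.resize(A,(400,333),interpolation=2),cv2.resize(B,(400,333),interpolation=2)]))"
```

```text
clk 12.05 p [ 418.8 -140.9  204.5] yaw -121.04 F [0.3 0.5 0.2] T [ 0.01  0.01 -0.02] gap 25.7 gf 0.0 q [-0.32 -0.17 -0.08  1.67  0.   -1.35]
[[218, 181, 14, 14, 97]]
[[269, 196, 13, 8, 42]]
[538.11624203 -59.00697689 127.81879479]
```

View pics/c8.png

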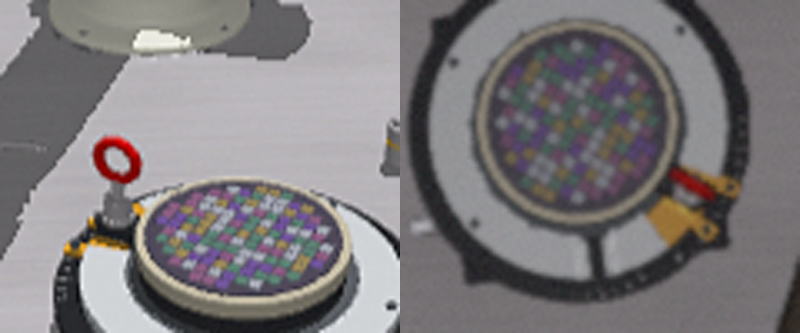

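The ring stands at (690,183) in the right crop, between the two brass ears. Its height triangulates to 127.8 mm, which is the seated height, and the robot is clear.

```bash
python3 -c "
from cell import robot
print(robot.finish_job())"
```

```text
the job is handed in; nothing more can be done
None
```

The chuck is indexed to the brass-segment notch at about 0.91 rad with the pin fully home and the ring released. The job was handed in at about 12 s with the robot clear; no verdict came back.

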